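Sweep loose vial caps off the plate into the catch tray

TASK

With the fingers closed, sweep the three loose caps lying on the aluminium plate over its open end into the steel catch tray, so that all three finish at rest inside the tray. Only push the caps along the plate: do not pinch them, pick them up or press down on them. Leave the two vials that stand on the plate upright where they are, and finish with the arm clear of everything.

Things in the scene. Friction and masses are not known exactly. Their poses are not given: they have to be found in the camera images.
- plate: fixed aluminium plate, 230 mm (its x, away from the robot) by 240 mm (its y), flat top 40 mm above the bench; origin: centre of its underside, on the bench. A lip 4 mm thick, 8 mm high runs along the edges x = -115 and +115 mm; the ends y = -120 and +120 mm are open: the tray is at one, the rack at the other (this varies). Caps lie 50 to 80 mm either side of the line x = 0, vials within 10 mm of it
- tray: fixed open steel catch tray, 230 mm (x) by 110 mm (y) by 32 mm high, walls and floor 4 mm thick, empty; origin: centre of its underside, on the bench; axes parallel to the plate's. It stands 2 mm from one open end of the plate, long side along that end, its rim 8 mm below the plate's top, so that what is pushed over the end drops into it
- rack: the fixed black vial rack, the same footprint as the tray (230 mm by 110 mm), block 32 mm high, with capped vials in it rising to 68 mm above the bench; origin at the centre of its underside, axes parallel to the plate's; it stands 2 mm from the other open end of the plate; nothing goes there
- cap1_center (a point): a loose blue plastic screw cap, flat cylinder 24 mm across and 14 mm high, 10 to 20 g, lying flat on the aluminium plate; the point is its centre, half-way up (7 mm above the plate's top at the start)
- cap1: the same cap; origin at the centre of its underside
- cap2_center (a point): a loose blue plastic screw cap, flat cylinder 24 mm across and 14 mm high, 10 to 20 g, lying flat on the aluminium plate; the point is its centre, half-way up (7 mm above the plate's top at the start)
- cap2: the same cap; origin at the centre of its underside
- cap3_center (a point): a loose blue plastic screw cap, flat cylinder 24 mm across and 14 mm high, 10 to 20 g, lying flat on the aluminium plate; the point is its centre, half-way up (7 mm above the plate's top at the start)
- cap3: the same cap; origin at the centre of its underside
- vial1_center (a point): a closed amber glass vial with a blue cap, 24 mm across, 50 mm high in all, about 35 g, standing upright and loose on the middle strip of the plate; this point is its centre, half-way up, z along its length; a bystander to be left alone
- vial2_center (a point): a closed amber glass vial with a blue cap, 24 mm across, 50 mm high in all, about 35 g, standing upright and loose on the middle strip of the plate; this point is its centre, half-way up, z along its length; a bystander to be left alone
Mind the look-alikes: they are no part of the job. What is shaped like the cap1 but green is not meant.

How it is judged:
At the end, for the whole second after the job is handed in: The centre of each of the three caps lies inside the tray's walls and less than 34 mm above the bench, at rest (under 20 mm/s); both standing vials are upright (within 0.15 rad) and within 12 mm of where they stood (x of cap1_center in the frame of tray between -0.111 and 0.111 m and y of cap1_center in the frame of tray between -0.051 and 0.051 m and z of each of cap1_center, cap2_center, cap3_center in the frame of tray below 0.034 m and linear speed of each of cap1, cap2, cap3 below 0.02 m/s and x of cap2_center in the frame of tray between -0.111 and 0.111 m and y of cap2_center in the frame of tray between -0.051 and 0.051 m and x of cap3_center in the frame of tray between -0.111 and 0.111 m and y of cap3_center in the frame of tray between -0.051 and 0.051 m and angle between each of vial1_center, vial2_center's own z axis and vertical below 0.15 rad and distance of each of vial1_center, vial2_center from where it was at the start of the episode below 0.012 m); the robot touches nothing.
It fails at once if a cap is lifted (its centre more than 9 mm above where it rests on the plate) (height (world z) of any of cap1_center, cap2_center, cap3_center above 0.056 m).
It fails at once if a cap is pinched between the fingers or pressed from on top ((horizontal distance between the grasp point and cap1_center below 0.006 m and contact force between the fingers and cap1 above 0.5 N) or (horizontal distance between the grasp point and cap2_center below 0.006 m and contact force between the fingers and cap2 above 0.5 N) or (horizontal distance between the grasp point and cap3_center below 0.006 m and contact force between the fingers and cap3 above 0.5 N)).
It fails at once if a standing vial is knocked over or shifted by more than 12 mm (distance of any of vial1_center, vial2_center from where it was at the start of the episode above 0.012 m or angle between any of vial1_center, vial2_center's own z axis and vertical above 0.3 rad).
It also fails if it takes over 54 s, if anything falls off the work surface, if the arm or the gripper's body presses on something with over 40 N, if the wrist force passes 120 N, or if a joint passes its speed limit or range.

ROBOT

A 6-joint arm with a two-finger parallel gripper is mounted at the origin on the work surface. World frame = base frame: x ahead of the robot, y to its left, z up, the work surface at z = 0. Lengths are in m, angles in rad, forces in N, time in s.
With the tool pointing down it reaches from about 0.35 to 0.775 m from the base axis. Payload 7.3 kg.
Tool frame: the origin (TCP) lies midway between the tips of the shut fingers; the grasp point (between the pads) lies robot.grasp_offset behind it (robot.grasp_offset is the distance from the TCP to the grasp point, in m); z points along the fingers, x is the direction in which the jaws open and shut, and the axes are right-handed (so a half turn about z gives the same grasp; the last joint's range is limited). The gripper opens to 92 mm and grips with 3 to 60 N. Pads are 19 mm wide; open, the fingers measure 130 mm over their backs; the gripper's body (75 mm by 190 mm) begins 47 mm behind the grasp point.
Start: joints at [1.093, 0.342, 1.524, -0, 1.275, -0.146], TCP at [0.171, 0.496, 0.227] pointing down, gripper open.
Joint ranges: [-2.53, 2.53], [-0.77, 2.02], [0.04, 2.7], [-1, 4.14], [0.28, 2.66], [-3.11, 3.11]. Speed limits (rad/s): [2.57, 2.57, 3.14, 3.14, 3.14, 3.14].

INTERFACE

Orientations are given as [roll, pitch, yaw] about the fixed x, y, z axes, in that order (R = Rz(yaw) Ry(pitch) Rx(roll)).
In Python, from cell import robot gives the robot as it stands. The module is installed in compiled form; this text tells all that it offers.
- The arm moves only by the tool move_arm, never from a script. Its argument "increments" is a list of rows, each a list of 7 numbers: the finger opening in mm, from 0 to 91.8, then the shift along the tool's x, y, z in mm, then the turn, a rotation vector about the tool's x, y, z in rad. A call has 1 to 12 rows; each row shifts and turns the pose as measured when the row begins, along the tool's axes as they then stand; what a row does not reach is not made up. A row lasts 1/8 s, in which the tool goes at most 62.5 mm and 10.7 degrees, less where a joint would pass 70% of its speed; a pose out of reach is approached as far as the arm can. A call is refused whole if a number of a shift passes 62.5 or a number of a turn 0.188, either way. A call with a gripper value outside its range is refused whole. The fingers move at their own pace and stop on an object; "newtons" is the grip in N (left out, the last holds). Time passes only in rows, so rows that do not move let the fingers close. It gives the time, the measured TCP pose, the force and the opening at its end, in the units of the state.
- robot.observe(): the state, without advancing time (a new reading comes with each control period).
- robot.read_camera(name): name is "scene" or "top"; returns a dict with "img" (400x640x3 uint8, red, green, blue), "fx", "fy", "cx", "cy" (pixels), "T" (4x4, takes a point from camera to world coordinates). Camera axes: x right, y down, z forward; pixel columns grow to the right and rows downward; lengths in m; the calibration is good to about 2 mm. A picture is of the moment at which its call begins. There is no depth.
- robot.hand_in(): hands the job in, once; it reports no verdict.
Trained networks look in the newest picture that a camera, given by its name, has taken for a name from the list of things; names that differ only in an ending like _2 or _b are one class to them, and where a whole thing is asked for, a point or a joint stands for the part that bears it (a point fixed in the world has none). Each returns a list of dicts, best first, with "conf" (0 to 1); they miss things now and then, are a little off and sometimes report something else, mostly with a low value. They report only what shows in the picture. A call takes as long as a camera call. They do not tell look-alikes from the thing itself.
- robot.look_for(thing, camera): "rect" ([left, top, width, height] in pixels, round what is visible of it).
The state is a dict: "time": time; "qpos": joint angles; "qvel": joint speeds; "joint_efforts": joint torques, N m; "tool_pos": TCP position; "tool_rot": TCP orientation; "contact_force": force on the tool from outside, world axes, zero at the start; "torque": the same for the moment, N m; "opening": finger opening in m.
Only numpy, scipy, OpenCV 4.12 (cv2) and the standard library are available. Lean on these libraries where they do the work, as an engineer would, in place of code of your own. Each camera call takes 0.05 s, during which the arm holds its last target.

## Working session

There is one attempt and no reset: what is moved stays moved. The work goes in short steps, Python scripts to look and compute and a tool call to move; the robot and the scene stay as the last step left them, time stands still between calls to the robot, and variables do not carry over. Pictures are saved under pics/ and viewed, and the job is handed in when it is done.

Besides the shell and the picture viewer there is one more tool, called after "Request:" by a JSON object that holds its "api" and its "payload", one argument or row to a line. move_arm: Moves the arm, as the interface text tells. Its arguments: {"type":"object","properties":{"increments":{"type":"array"},"newtons":{"type":"number"}},"required":["increments"]}

```bash
mkdir -p pics
python3 - <<'E'
from cell import robot
import cv2,numpy as np
s=robot.observe();print(s['time'],s['tool_pos'],s['tool_rot'],s['opening'],robot.grasp_offset)
for c in('scene','top'):
    d=robot.read_camera(c);cv2.imwrite(f'pics/{c}0.png',d['img'][:,:,::-1]);print(c,d['fx'],d['fy'],d['cx'],d['cy'],np.round(d['T'],4).tolist())
    for t in('cap1','vial1_center','plate','tray','rack'):
        for r in robot.look_for(t,c): print(t,np.round(r['rect'],1),round(r['conf'],2))
E
```

```text
0.0 [0.17082209 0.49600024 0.22604896] [-3.14140044e+00  1.51453867e-03  1.23901060e+00] 0.09156299965546784 0.0188
scene 387.5367155260308 387.5367155260308 319.67814453027944 194.72574981709081 [[0.495, 0.5957, -0.6325, 0.899], [0.8689, -0.3405, 0.3593, -0.1862], [-0.0013, -0.7274, -0.6862, 0.5137], [0.0, 0.0, 0.0, 1.0]]
cap1 [232.8 212.7  11.3  13.5] 0.72
cap1 [303.1 195.4   8.5  15.5] 0.67
cap1 [190.7 196.5  15.3  11. ] 0.55
cap1 [295.7 258.6  15.7  16.6] 0.5
cap1 [231.4 191.2  10.1  12.4] 0.5
vial1_center [259.7 221.8  15.8  31.4] 0.82
plate [197.8 175.6 195.2 177.3] 0.94
tray [328.4 165.1 122.6 116.3] 0.92
rack [128.6 221.5 108.  163. ] 0.77
top 396.30021517593565 396.30021517593565 326.6222073381681 201.98167062954067 [[-0.1468, -0.9667, 0.2097, 0.3345], [-0.9892, 0.1442, -0.028, 0.0321], [-0.0032, -0.2116, -0.9774, 0.8458], [0.0, 0.0, 0.0, 1.0]]
cap1 [367.8 262.2   6.4  13.8] 0.68
cap1 [368.6 211.6  14.2  14.1] 0.54
vial1_center [356.  177.2  11.7  14.3] 0.57
plate [289.2 131.2 119.8 112.9] 0.91
plate [339.  153.5   9.4  11.4] 0.43
tray [235.8 142.7  58.4 107. ] 0.69
rack [397.3 123.7  65.4 114.5] 0.77
```

Run:
```python
import cv2
a=cv2.imread('pics/scene0.png')[130:400,110:470];cv2.imwrite('pics/s0c.png',cv2.resize(a,None,fx=2.2,fy=2.2,interpolation=2))
a=cv2.imread('pics/top0.png')[110:290,220:480];cv2.imwrite('pics/t0c.png',cv2.resize(a,None,fx=3,fy=3,interpolation=2))
```

```text
(no output)
```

View pics/s0c.png

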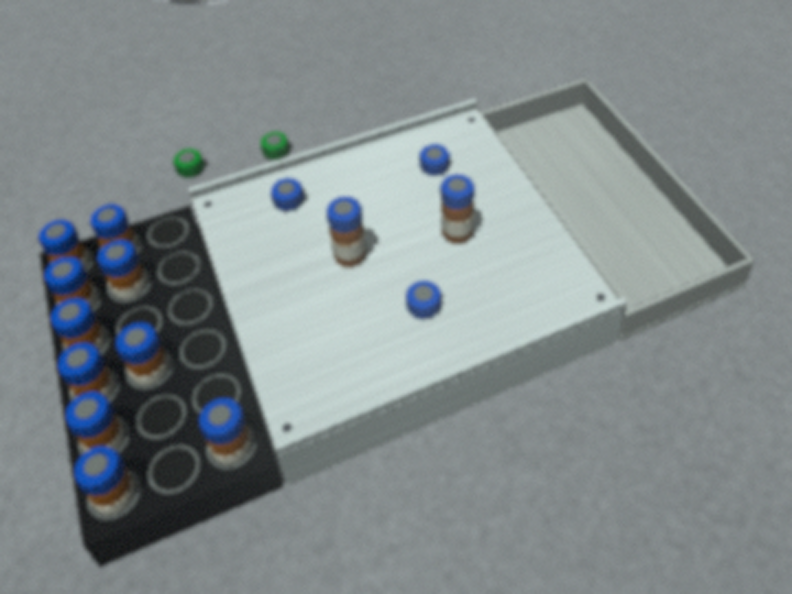

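View pics/t0c.png

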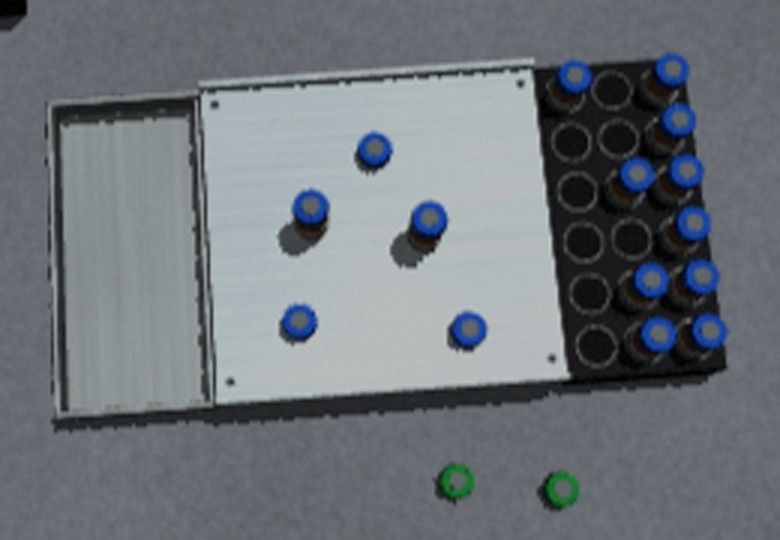

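View pics/top0.png

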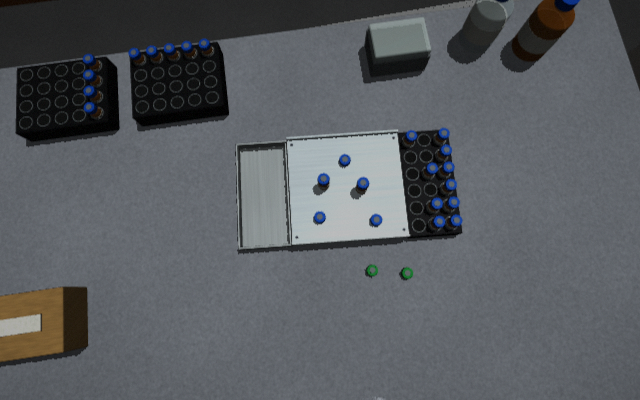

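The top view shows three blue caps lying flat on the plate, at about (345,160), (320,218) and (376,220). The tray is to the left (+y) and the rack to the right. Other things that could be mistaken for caps:
- The caps on the standing vials, at (323,180) and (363,183).
- The rack vials, at about (411–457, 134–222).
- The green look-alikes, at (372,271) and (407,273), which lie off the plate.

In the scene view the three caps are at about (240,218), (307,202) and (302,266). Next I'll triangulate.

```bash
cat > h.py <<'E'
import cv2,numpy as np
from cell import robot
def ray(d,u,v):
    T=np.array(d['T']);r=T[:3,:3]@np.array([(u-d['cx'])/d['fx'],(v-d['cy'])/d['fy'],1]);return T[:3,3],r
def atz(d,u,v,z):
    o,r=ray(d,u,v);return o+r*(z-o[2])/r[2]
def tri(d1,p1,d2,p2):
    o1,r1=ray(d1,*p1);o2,r2=ray(d2,*p2)
    s=np.linalg.lstsq(np.c_[r1,-r2],o2-o1,rcond=None)[0]
    a=o1+s[0]*r1;b=o2+s[1]*r2;return (a+b)/2,np.linalg.norm(a-b)
def tops(img):
    """blue blobs, filled: centroid, area"""
    h=cv2.cvtColor(img,cv2.COLOR_RGB2HSV)
    m=cv2.inRange(h,(105,120,60),(125,255,255))
    cs,_=cv2.findContours(m,cv2.RETR_EXTERNAL,cv2.CHAIN_APPROX_NONE)
    out=[]
    for c in cs:
        x,y,w,hh=cv2.boundingRect(c)
        if w>5 and hh>5: out.append((x+(w-1)/2,y+(hh-1)/2,w,hh))
    return out
E
python3 - <<'E'
from h import *
D={c:robot.read_camera(c) for c in('scene','top')}
for c in D: print(c,[tuple(np.round(t,1)) for t in tops(D[c]['img'])])
t,s=D['top'],D['scene']
# corners of plate top (z .04): top crop /3+off ; scene crop /2.2+off
tc=[(220+x/3,110+y/3) for x,y in((214,404),(568,378),(203,92),(535,70))]
for p in tc: print('corner',np.round(atz(t,*p,.04),4))
sc=[(110+x/2.2,130+y/2.2) for x,y in((624,306),(281,447),(480,112),(192,201))]
for p,q in zip(tc,sc): print('tri corner',tri(t,p,s,q))
E
```

```text
scene [(np.float64(154.0), np.float64(343.0), np.float64(23.0), np.float64(21.0)), (np.float64(618.0), np.float64(340.0), np.float64(27.0), np.float64(23.0)), (np.float64(631.5), np.float64(324.5), np.float64(16.0), np.float64(22.0)), (np.float64(210.0), np.float64(320.0), np.float64(21.0), np.float64(21.0)), (np.float64(149.5), np.float64(317.5), np.float64(22.0), np.float64(20.0)), (np.float64(145.5), np.float64(295.0), np.float64(20.0), np.float64(19.0)), (np.float64(171.5), np.float64(285.0), np.float64(20.0), np.float64(19.0)), (np.float64(142.5), np.float64(273.5), np.float64(20.0), np.float64(18.0)), (np.float64(302.0), np.float64(265.5), np.float64(15.0), np.float64(16.0)), (np.float64(139.0), np.float64(254.5), np.float64(19.0), np.float64(16.0)), (np.float64(162.0), np.float64(246.5), np.float64(19.0), np.float64(16.0)), (np.float64(136.0), np.float64(237.0), np.float64(17.0), np.float64(15.0)), (np.float64(159.0), np.float64(230.0), np.float64(17.0), np.float64(15.0)), (np.float64(266.0), np.float64(227.0), np.float64(15.0), np.float64(15.0)), (np.float64(240.0), np.float6
[... 2033 characters left out ...]
 np.float64(47.5), np.float64(11.0), np.float64(10.0)), (np.float64(186.0), np.float64(45.0), np.float64(11.0), np.float64(11.0)), (np.float64(203.5), np.float64(43.0), np.float64(12.0), np.float64(11.0))]
corner [0.4302 0.0931 0.04  ]
corner [ 0.4123 -0.1475  0.04  ]
corner [0.6534 0.0722 0.04  ]
corner [ 0.6347 -0.1664  0.04  ]
tri corner (array([ 0.497309  ,  0.16085132, -0.20527622]), np.float64(0.12332543583075996))
tri corner (array([ 0.45498857, -0.17685211, -0.25393461]), np.float64(0.07671610929727532))
tri corner (array([0.5836103 , 0.03821705, 0.18447393]), np.float64(0.05803699051642185))
tri corner (array([ 0.57607728, -0.14469201,  0.19025955]), np.float64(0.03059453761421849))
```

Run:
```python
from h import *
D={c:robot.read_camera(c) for c in('scene','top')}
t,s=D['top'],D['scene']
tc=[(220+x/3,110+y/3) for x,y in((214,404),(568,378),(203,92),(535,70))]
sc=[(110+x/2.2,130+y/2.2) for x,y in((480,112),(192,201),(624,306),(281,447))]
for p,q in zip(tc,sc): print('corner',*tri(t,p,s,q), atz(s,*q,.04))
P={'capA':((344.5,159.5),(302,265.5),.050),'capB':((375.5,219.5),(240,218),.050),'capC':((319.5,217),(307,202),.05),'vA':((362.5,182.5),(266,227),.085),'vB':((323,178.5),(317.5,216.5),.085)}
ys=np.mean([[0.4302,.0931],[.4123,-.1475],[.6534,.0722],[.6347,-.1664]],0)
th=np.arctan2(-(.0931+.1475),-(0.4302-.4123))+np.pi/2 # dir -> y axis
yax=np.array([.4302-.4123,.0931+.1475]);yax/=np.linalg.norm(yax);xax=np.array([yax[1],-yax[0]])
print('plate c',ys,'yaw',np.arctan2(xax[1],xax[0]))
for k,(p,q,z) in P.items():
    X,e=tri(t,p,s,q);a=atz(t,*p,z);b=atz(s,*q,z);m=(a+b)/2;r=m[:2]-ys
    print(k,np.round(X,4),round(e,4),np.round(a,4),np.round(b,4),'plate',np.round([r@xax,r@yax],4))
print(tri(t,(220+53/3,110+415/3),s,(110+583/2.2,130+83/2.2)))
```

```text
corner [0.43173419 0.09529914 0.03441565] 0.00401112450489279 [0.43779059 0.09393714 0.04      ]
corner [ 0.41293254 -0.14731892  0.03599221] 0.0021578993608791005 [ 0.41749165 -0.14664861  0.04      ]
corner [0.6550256  0.07462166 0.04006188] 0.005701340032243206 [0.65600939 0.07744369 0.04      ]
corner [ 0.63539194 -0.16269799  0.04069762] 0.0073348018342560386 [ 0.63637729 -0.15922157  0.04      ]
plate c [ 0.53265 -0.03715] yaw -0.0742605318293503
capA [ 0.5901 -0.0409  0.0507] 0.0006 [ 0.5902 -0.0413  0.05  ] [ 0.5897 -0.0404  0.05  ] plate [0.0574 0.0006]
capB [ 0.4546 -0.084   0.0494] 0.0005 [ 0.4546 -0.0837  0.05  ] [ 0.4551 -0.0844  0.05  ] plate [-0.0741 -0.0525]
capC [0.4766 0.0285 0.0501] 0.0005 [0.4765 0.0283 0.05  ] [0.4766 0.0288 0.05  ] plate [-0.0608  0.0613]
vA [ 0.5261 -0.0657  0.0864] 0.0001 [ 0.5264 -0.0659  0.085 ] [ 0.5249 -0.0653  0.085 ] plate [-0.0048 -0.0289]
vB [0.5457 0.0106 0.0869] 0.0001 [0.5461 0.0104 0.085 ] [0.5441 0.0115 0.085 ] plate [0.0089 0.0489]
(array([0.43934552, 0.20244329, 0.02891347]), np.float64(0.003791236933540971))
```

Triangulated heights and sizes agree with the text: caps at z≈0.050 and vial caps at z≈0.086. The plate yaw is about −0.08. The pushing order will be C (320,218), then B (376,220), then A (345,160). First I close the fingers and align the tool.

Request:
{"api": "move_arm", "payload": {
  "increments": [
    [0, 0, 0, 0, 0, 0, 0.165],
    [0, 0, 0, 0, 0, 0, 0.165],
    [0, 0, 0, 0, 0, 0, 0.165],
    [0, 0, 0, 0, 0, 0, 0.165],
    [0, 0, 0, 0, 0, 0, 0.165],
    [0, 0, 0, 0, 0, 0, 0.165],
    [0, 0, 0, 0, 0, 0, 0.165],
    [0, 0, 0, 0, 0, 0, 0.165]
  ],
  "newtons": 5
}}

```text
time: 1.8
tool_pos: [0.171, 0.4964, 0.2268]
tool_rot: [-3.141, -0.0, -0.124]
contact_force: [-0.4, 0.7, -0.6]
opening: 0.0167
```

```bash
cat > go.py <<'E'
import sys
from h import *
from scipy.spatial.transform import Rotation as R
s=robot.observe();p=np.array(s['tool_pos']);r=R.from_euler('xyz',s['tool_rot'])
print('t',s['time'],'pos',np.round(p,4),'rot',np.round(s['tool_rot'],3),'F',np.round(s['contact_force'],1),'op',round(s['opening'],4))
if len(sys.argv)>3:
    g=np.array([float(x) for x in sys.argv[1:4]]);print('shift mm',np.round(r.inv().apply(g-p)*1000,1))
    print('turn',np.round((r.inv()*R.from_euler('xyz',[np.pi,0,-0.078])).as_rotvec(),3))
E
python3 go.py 0.4738 -0.0074 0.12
```

```text
t 1.8 pos [0.171  0.4964 0.2268] rot [-3.141 -0.    -0.124] F [-0.4  0.7 -0.6] op 0.0167
shift mm [362.7 462.6 106.7]
turn [-0.    -0.    -0.046]
```

Request:
{"api": "move_arm", "payload": {
  "increments": [
    [0, 30, 38, 0, 0, 0, -0.04],
    [0, 30, 38, 0, 0, 0, 0],
    [0, 30, 38, 0, 0, 0, 0],
    [0, 30, 38, 0, 0, 0, 0],
    [0, 30, 38, 0, 0, 0, 0],
    [0, 30, 38, 0, 0, 0, 0],
    [0, 30, 38, 0, 0, 0, 0],
    [0, 30, 38, 0, 0, 0, 0],
    [0, 30, 38, 0, 0, 0, 0],
    [0, 30, 38, 0, 0, 0, 0],
    [0, 0, 0, 0, 0, 0, 0]
  ]
}}

```text
time: 3.18
tool_pos: [0.4451, 0.0795, 0.2278]
tool_rot: [-3.138, -0.006, -0.084]
contact_force: [-0.5, 0.4, -0.0]
opening: 0.0008
```

```bash
python3 go.py 0.4738 -0.0074 0.12
```

```text
t 3.175 pos [0.4451 0.0795 0.2278] rot [-3.138 -0.006 -0.084] F [-0.5  0.4 -0. ] op 0.0008
shift mm [ 35.2  84.6 107.8]
turn [-0.003 -0.006 -0.006]
```

Request:
{"api": "move_arm", "payload": {
  "increments": [
    [0, 17, 42, 0, 0, 0, 0],
    [0, 18, 43, 0, 0, 0, 0],
    [0, 0, 0, 50, 0, 0, 0],
    [0, 0, 0, 50, 0, 0, 0],
    [0, 0, 0, 0, 0, 0, 0]
  ]
}}

```text
time: 3.8
tool_pos: [0.474, -0.0067, 0.1269]
tool_rot: [-3.137, -0.009, -0.082]
contact_force: [-0.9, 0.4, 0.6]
opening: 0.0005
```

```bash
python3 go.py 0.4738 -0.0074 0.0445
```

```text
t 3.8 pos [ 0.474  -0.0067  0.1269] rot [-3.137 -0.009 -0.082] F [-0.9  0.4  0.6] op 0.0005
shift mm [-0.8  1.1 82.4]
turn [-0.005 -0.009 -0.004]
```

Request:
{"api": "move_arm", "payload": {
  "increments": [
    [0, 0, 2, 30, 0, 0, 0],
    [0, 0, 0, 30, 0, 0, 0],
    [0, 0, 0, 6, 0, 0, 0],
    [0, 0, 0, 0, 0, 0, 0]
  ]
}}

```text
time: 4.3
tool_pos: [0.4792, -0.0064, 0.0672]
tool_rot: [-3.137, -0.019, -0.078]
contact_force: [-0.5, 0.7, -0.2]
opening: 0.0006
```

```bash
python3 go.py 0.4738 -0.0074 0.0445
cat > pic.py <<'E'
import sys
from h import *
n=sys.argv[1]
a=robot.read_camera('scene')['img'][130:400,110:470,::-1]; b=robot.read_camera('top')['img'][110:290,220:480,::-1]
a=cv2.resize(a,(480,360),interpolation=2);b=cv2.resize(b,(520,360),interpolation=2)
cv2.imwrite(f'pics/{n}.png',cv2.resize(np.hstack([a,b]),(800,288)))
E
python3 pic.py p1
```

```text
t 4.3 pos [ 0.4792 -0.0064  0.0672] rot [-3.137 -0.019 -0.078] F [-0.5  0.7 -0.2] op 0.0006
shift mm [-5.7  1.5 22.6]
turn [-0.005 -0.019 -0.   ]
```

View pics/p1.png

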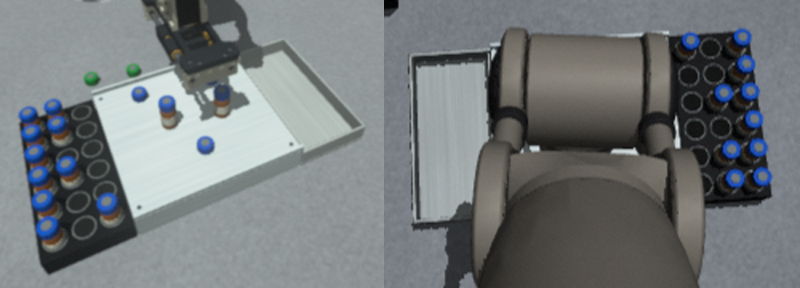

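```bash
cat > crop.py <<'E'
import sys
from h import *
a=robot.read_camera('scene')['img'][130:330,180:460,::-1]
cv2.imwrite(f'pics/{sys.argv[1]}.png',cv2.resize(a,None,fx=2.8,fy=2.8,interpolation=2))
E
python3 crop.py c1
```

```text
(no output)
```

View pics/c1.png

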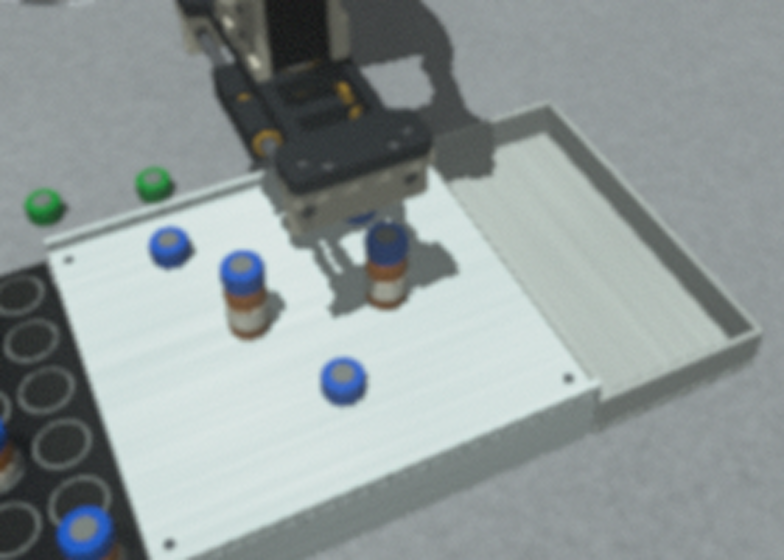

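```bash
cat >> h.py <<'E'
def proj(d,X):
    T=np.array(d['T']);c=T[:3,:3].T@(np.array(X)-T[:3,3]);return d['cx']+d['fx']*c[0]/c[2],d['cy']+d['fy']*c[1]/c[2]
E
python3 - <<'E'
from h import *
from scipy.spatial.transform import Rotation as R
d=robot.read_camera('scene');s=robot.observe();r=R.from_euler('xyz',s['tool_rot']).as_matrix();p=np.array(s['tool_pos'])
def q(x,y,z): 
    u,v=proj(d,p+r@np.array([x,y,z])/1000);return round((u-180)*2.8),round((v-130)*2.8)
print('tcp',q(0,0,0),'finger +x face',q(19,-9.5,0),q(19,9.5,0),'body',[q(95,y,-66) for y in(-37,37)],[q(37,y,-66) for y in(-95,95)])
E
```

```text
tcp (304, 205) finger +x face (331, 220) (300, 230) body [(435, 205), (296, 252)] [(481, 107), (144, 213)]
```

The view shows the gripper body well above vial B at (387,265) and the finger tip at about (310,230). Cap C is just right of it at (362,217). I'll lower now.

Request:
{"api": "move_arm", "payload": {
  "increments": [
    [0, -5, 1, 8, -0.005, -0.019, 0],
    [0, 0, 0, 8, 0, 0, 0],
    [0, 0, 0, 5, 0, 0, 0],
    [0, 0, 0, 0, 0, 0, 0]
  ]
}}

```text
time: 5.0
tool_pos: [0.4739, -0.0075, 0.0449]
tool_rot: [3.141, 0.0, -0.079]
contact_force: [-0.6, 0.8, -0.1]
opening: 0.0006
```

```bash
python3 go.py 0.4738 -0.0074 0.0445
```

```text
t 5.0 pos [ 0.4739 -0.0075  0.0449] rot [ 3.141  0.    -0.079] F [-0.6  0.8 -0.1] op 0.0006
shift mm [-0.1 -0.1  0.4]
turn [ 0.001  0.    -0.001]
```

Request:
{"api": "move_arm", "payload": {
  "increments": [
    [0, 0, -5, 0, 0, 0, 0],
    [0, 0, -9, 0, 0, 0, 0],
    [0, 0, -10, 0, 0, 0, 0],
    [0, 0, -10, 0, 0, 0, 0],
    [0, 0, -10, 0, 0, 0, 0],
    [0, 0, -10, 0, 0, 0, 0]
  ]
}}

```text
time: 5.75
tool_pos: [0.4787, 0.0501, 0.0452]
tool_rot: [3.141, -0.001, -0.079]
contact_force: [0.5, 0.2, -0.0]
opening: 0.0005
```

```bash
python3 go.py 0.482 0.0948 0.0445; python3 crop.py c2
```

```text
t 5.75 pos [0.4787 0.0501 0.0452] rot [ 3.141e+00 -1.000e-03 -7.900e-02] F [ 0.5  0.2 -0. ] op 0.0005
shift mm [ -0.3 -44.8   0.7]
turn [ 0.001 -0.001 -0.001]
```

View pics/c2.png

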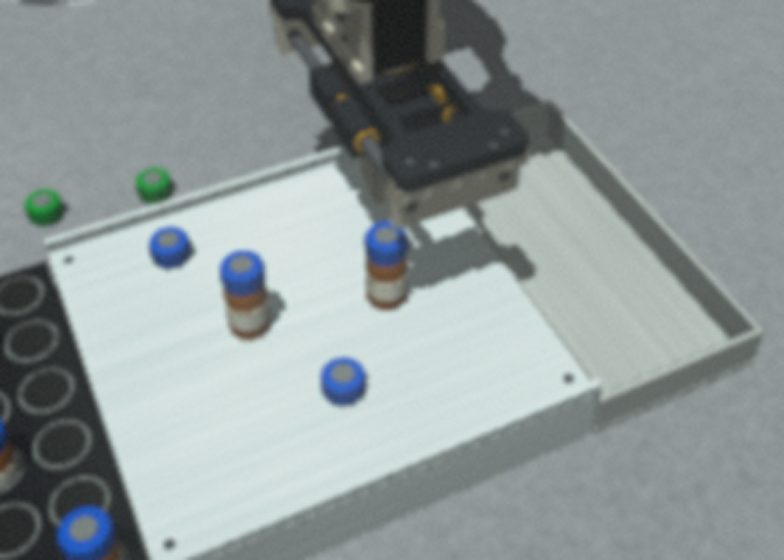

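The vials haven't moved, and cap C is hidden under the gripper body. I'll keep pushing over the edge.

Request:
{"api": "move_arm", "payload": {
  "increments": [
    [0, 0, -9, 0, 0, 0, 0],
    [0, 0, -9, 0, 0, 0, 0],
    [0, 0, -9, 0, 0, 0, 0],
    [0, 0, -10, 0, 0, 0, 0],
    [0, 0, -8, 0, 0, 0, 0],
    [0, 0, 0, 0, 0, 0, 0],
    [0, 0, 0, 0, 0, 0, 0]
  ]
}}

```text
time: 6.68
tool_pos: [0.4824, 0.0994, 0.0451]
tool_rot: [3.141, -0.001, -0.078]
contact_force: [-0.9, 0.8, 0.9]
opening: 0.0003
```

```bash
python3 go.py 0.482 0.0948 0.0445; python3 crop.py c3
```

```text
t 6.675 pos [0.4824 0.0994 0.0451] rot [ 3.141e+00 -1.000e-03 -7.800e-02] F [-0.9  0.8  0.9] op 0.0003
shift mm [-0.1  4.6  0.6]
turn [ 0.    -0.001 -0.   ]
```

View pics/c3.png

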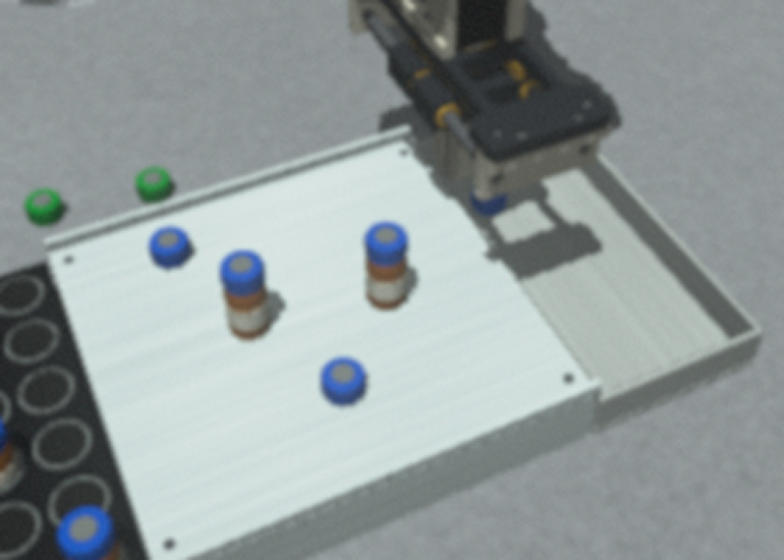

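Cap C shows at (488,205), near the tray's wall. I'll back off, lift, and check it.

Request:
{"api": "move_arm", "payload": {
  "increments": [
    [0, 0, 10, 0, 0, 0, 0],
    [0, 0, 0, -30, 0, 0, 0],
    [0, -20, 40, -40, 0, 0, 0],
    [0, -30, 60, 0, 0, 0, 0],
    [0, 0, 60, 0, 0, 0, 0],
    [0, 0, 0, 0, 0, 0, 0]
  ]
}}

```text
time: 7.48
tool_pos: [0.42, -0.071, 0.1178]
tool_rot: [3.138, -0.003, -0.08]
contact_force: [-0.0, 0.5, -0.3]
opening: 0.0004
```

```bash
python3 go.py 0.4515 -0.120 0.12; python3 crop.py c4
```

```text
t 7.475 pos [ 0.42   -0.071   0.1178] rot [ 3.138e+00 -3.000e-03 -8.000e-02] F [-0.   0.5 -0.3] op 0.0004
shift mm [35.3 46.3 -1.9]
turn [ 0.003 -0.003 -0.002]
```

View pics/c4.png

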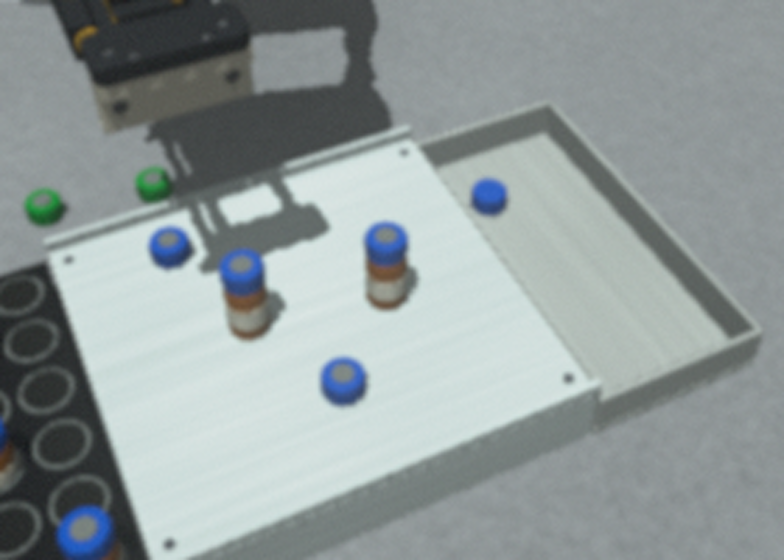

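Cap C lies in the tray at (489,197), upside down and flat. Cap B at (170,246) is next.

Request:
{"api": "move_arm", "payload": {
  "increments": [
    [0, 17, 23, 0, 0.003, -0.003, 0],
    [0, 17, 23, 0, 0, 0, 0],
    [0, 0, 0, 0, 0, 0, 0],
    [0, 0, 0, 25, 0, 0, 0],
    [0, 0, 0, 25, 0, 0, 0],
    [0, 0, 0, 0, 0, 0, 0]
  ]
}}

```text
time: 8.28
tool_pos: [0.4484, -0.1111, 0.0657]
tool_rot: [-3.137, 0.006, -0.073]
contact_force: [0.4, -0.4, 0.1]
opening: 0.0005
```

```bash
python3 go.py 0.4518 -0.120 0.0445; python3 crop.py c5
```

```text
t 8.275 pos [ 0.4484 -0.1111  0.0657] rot [-3.137  0.006 -0.073] F [ 0.4 -0.4  0.1] op 0.0005
shift mm [ 4.2  8.7 21.1]
turn [-0.004  0.006  0.005]
```

View pics/c5.png

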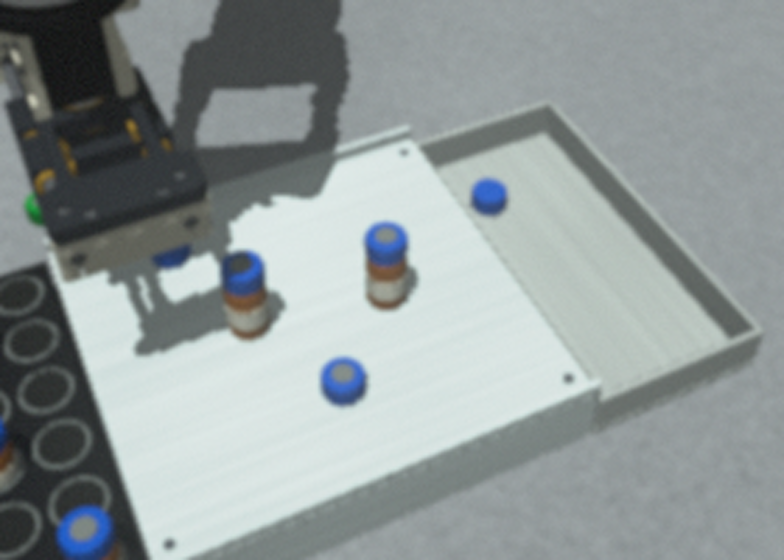

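Request:
{"api": "move_arm", "payload": {
  "increments": [
    [0, 4, 8, 0, -0.004, 0.006, 0.004],
    [0, 0, 0, 0, 0, 0, 0],
    [0, 0, 0, 8, 0, 0, 0],
    [0, 0, 0, 7, 0, 0, 0],
    [0, 0, 0, 5, 0, 0, 0],
    [0, 0, 0, 0, 0, 0, 0]
  ]
}}

```text
time: 9.07
tool_pos: [0.4539, -0.1199, 0.0475]
tool_rot: [3.14, -0.006, -0.076]
contact_force: [-0.0, 0.1, -0.7]
opening: 0.0006
```

```bash
python3 go.py 0.4518 -0.120 0.0445; python3 go.py 0.468 0.0975 0.0445
```

```text
t 9.075 pos [ 0.4539 -0.1199  0.0475] rot [ 3.14  -0.006 -0.076] F [-0.   0.1 -0.7] op 0.0006
shift mm [-2.1  0.2  3. ]
turn [ 0.002 -0.006  0.002]
t 9.075 pos [ 0.4539 -0.1199  0.0475] rot [ 3.14  -0.006 -0.076] F [-0.   0.1 -0.7] op 0.0006
shift mm [  -2.4 -217.9    2.6]
turn [ 0.002 -0.006  0.002]
```

Request:
{"api": "move_arm", "payload": {
  "increments": [
    [0, -2, 0, 2.5, 0, -0.006, 0],
    [0, 0, -6, 0, 0, 0, 0],
    [0, 0, -10, 0, 0, 0, 0],
    [0, 0, -10, 0, 0, 0, 0],
    [0, 0, -10, 0, 0, 0, 0],
    [0, 0, -10, 0, 0, 0, 0],
    [0, 0, -10, 0, 0, 0, 0],
    [0, 0, -10, 0, 0, 0, 0],
    [0, 0, -10, 0, 0, 0, 0],
    [0, 0, -10, 0, 0, 0, 0],
    [0, 0, -10, 0, 0, 0, 0],
    [0, 0, 0, 0, 0, 0, 0]
  ]
}}

```text
time: 10.58
tool_pos: [0.4597, -0.0164, 0.045]
tool_rot: [3.14, -0.0, -0.075]
contact_force: [0.9, 0.5, -0.7]
opening: 0.0004
```

```bash
python3 go.py 0.468 0.0975 0.0445; python3 crop.py c6
```

```text
t 10.575 pos [ 0.4597 -0.0164  0.045 ] rot [ 3.14  -0.    -0.075] F [ 0.9  0.5 -0.7] op 0.0004
shift mm [  -0.3 -114.2    0.3]
turn [ 0.002 -0.     0.003]
```

View pics/c6.png

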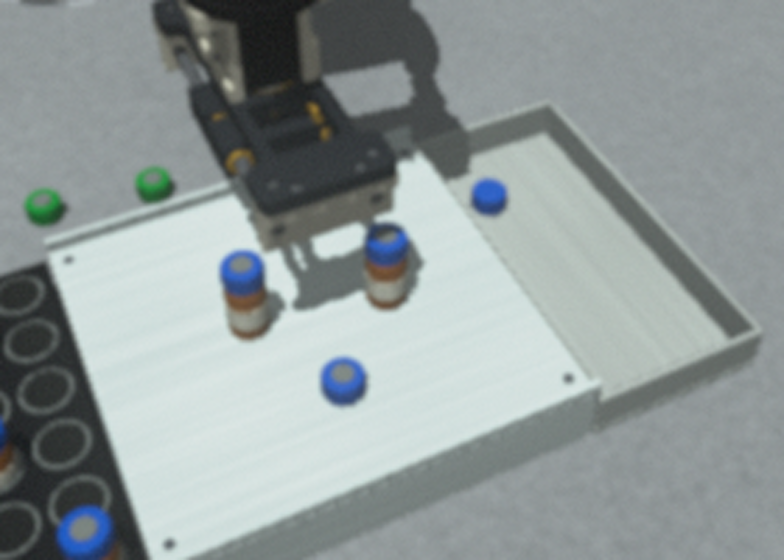

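Request:
{"api": "move_arm", "payload": {
  "increments": [
    [0, 0, -8, 0, 0, 0, 0],
    [0, 0, -10, 0, 0, 0, 0],
    [0, 0, -10, 0, 0, 0, 0],
    [0, 0, -10, 0, 0, 0, 0],
    [0, 0, -10, 0, 0, 0, 0],
    [0, 0, -10, 0, 0, 0, 0],
    [0, 0, -10, 0, 0, 0, 0],
    [0, 0, -10, 0, 0, 0, 0],
    [0, 0, -10, 0, 0, 0, 0],
    [0, 0, -10, 0, 0, 0, 0],
    [0, 0, -10, 0, 0, 0, 0],
    [0, 0, 0, 0, 0, 0, 0]
  ]
}}

```text
time: 12.12
tool_pos: [0.4686, 0.0985, 0.0448]
tool_rot: [3.14, -0.001, -0.076]
contact_force: [-0.0, 0.5, 0.4]
opening: 0.0003
```

```bash
python3 go.py 0.468 0.102 0.0445; python3 crop.py c7
```

```text
t 12.125 pos [0.4686 0.0985 0.0448] rot [ 3.14e+00 -1.00e-03 -7.60e-02] F [-0.   0.5  0.4] op 0.0003
shift mm [-0.8 -3.4  0.3]
turn [ 0.002 -0.001  0.002]
```

View pics/c7.png

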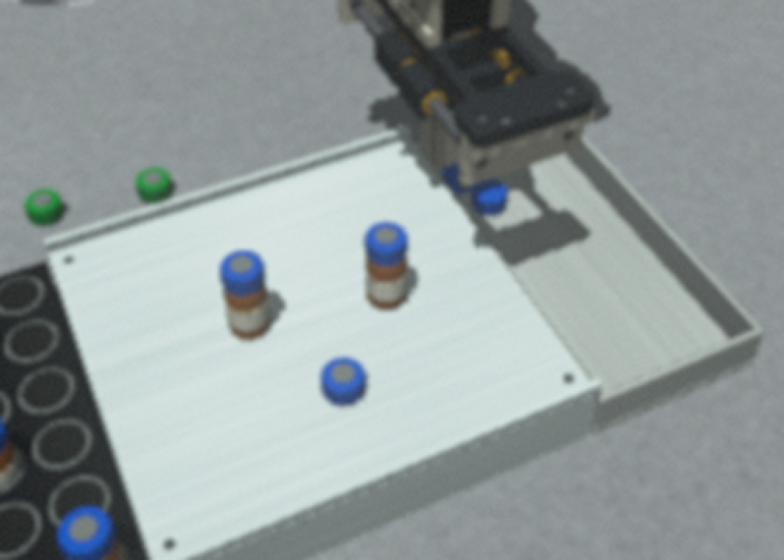

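Request:
{"api": "move_arm", "payload": {
  "increments": [
    [0, 0, -7, 0, 0, 0, 0],
    [0, 0, 0, 0, 0, 0, 0],
    [0, 0, 10, 0, 0, 0, 0],
    [0, 0, 0, -30, 0, 0, 0],
    [0, -20, 40, -40, 0, 0, 0],
    [0, -20, 60, -20, 0, 0, 0],
    [0, 0, 0, 0, 0, 0, 0]
  ]
}}

```text
time: 13.05
tool_pos: [0.421, -0.0038, 0.136]
tool_rot: [3.137, -0.0, -0.077]
contact_force: [-0.0, 0.1, -0.3]
opening: 0.0003
```

```bash
python3 go.py 0.588 -0.077 0.14; python3 crop.py c8
```

```text
t 13.05 pos [ 0.421  -0.0038  0.136 ] rot [ 3.137 -0.    -0.077] F [-0.   0.1 -0.3] op 0.0003
shift mm [172.1  60.3  -3.6]
turn [ 0.004 -0.     0.001]
```

View pics/c8.png

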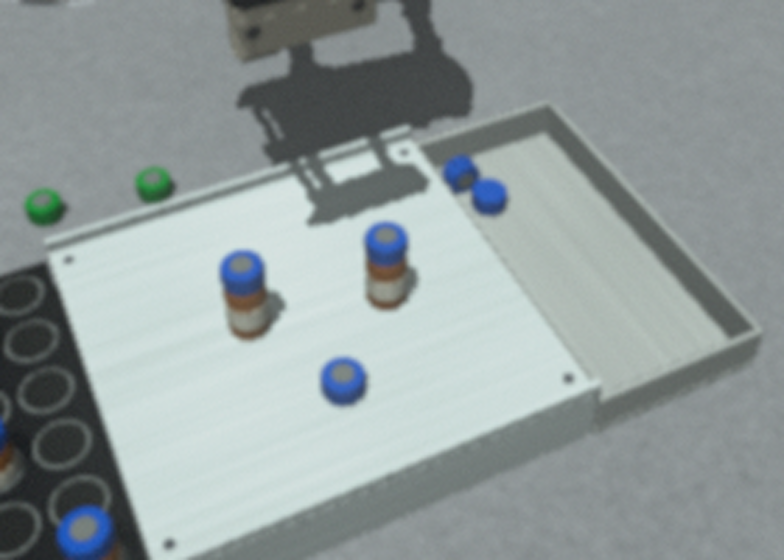

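Cap B is in the tray, tilted beside C at (461,173). Next I cross over the vials at a safe height to get behind cap A at (343,381).

Request:
{"api": "move_arm", "payload": {
  "increments": [
    [0, 0, 30, -10, 0, 0, 0],
    [0, 45, 30, 0, 0, 0, 0],
    [0, 45, 0, 0, 0, 0, 0],
    [0, 45, 0, 0, 0, 0, 0],
    [0, 37, 0, 0, 0, 0, 0],
    [0, 0, 0, 0, 0, 0, 0],
    [0, 0, 0, 0, 0, 0, 0]
  ]
}}

```text
time: 13.98
tool_pos: [0.5924, -0.0724, 0.1399]
tool_rot: [3.141, 0.007, -0.071]
contact_force: [-0.5, -1.1, 0.6]
opening: 0.0008
```

```bash
python3 go.py 0.587 -0.077 0.0445
```

```text
t 13.975 pos [ 0.5924 -0.0724  0.1399] rot [ 3.141  0.007 -0.071] F [-0.5 -1.1  0.6] op 0.0008
shift mm [-4.3  5.  95.5]
turn [0.    0.007 0.007]
```

Request:
{"api": "move_arm", "payload": {
  "increments": [
    [0, -4, 5, 15, 0, 0.007, 0.005],
    [0, 0, 0, 25, 0, 0, 0],
    [0, 0, 0, 25, 0, 0, 0],
    [0, 0, 0, 8, 0, 0, 0],
    [0, 0, 0, 0, 0, 0, 0],
    [0, 0, 0, 0, 0, 0, 0]
  ]
}}

```text
time: 14.72
tool_pos: [0.5841, -0.0748, 0.0669]
tool_rot: [3.142, 0.001, -0.074]
contact_force: [0.7, -0.4, -0.4]
opening: 0.0009
```

```bash
python3 go.py 0.587 -0.077 0.0445; python3 crop.py c9
```

```text
t 14.725 pos [ 0.5841 -0.0748  0.0669] rot [ 3.142e+00  1.000e-03 -7.400e-02] F [ 0.7 -0.4 -0.4] op 0.0009
shift mm [ 3.1  1.9 22.4]
turn [0.    0.001 0.004]
```

View pics/c9.png

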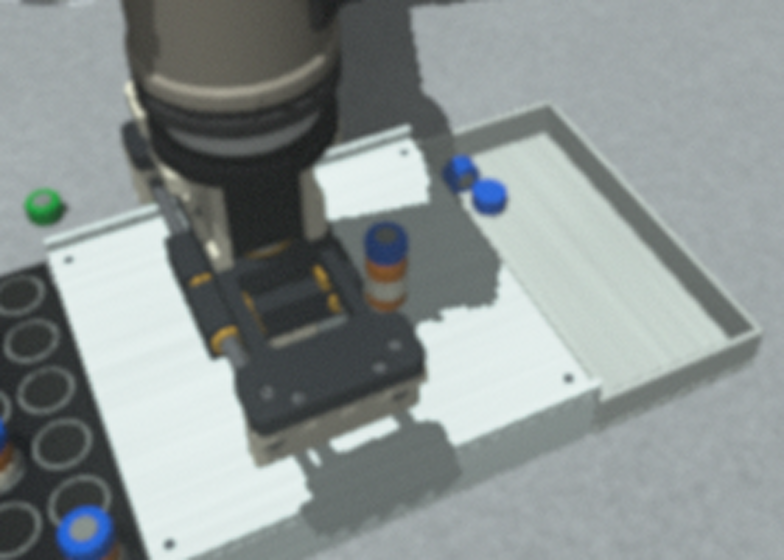

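Request:
{"api": "move_arm", "payload": {
  "increments": [
    [0, 4, 2, 0, 0, 0, 0],
    [0, 0, 0, 8, 0, 0, 0],
    [0, 0, 0, 8, 0, 0, 0],
    [0, 0, 0, 5, 0, 0, 0],
    [0, 0, 0, 0, 0, 0, 0]
  ]
}}

```text
time: 15.4
tool_pos: [0.5888, -0.0775, 0.0454]
tool_rot: [3.141, -0.001, -0.074]
contact_force: [0.0, -0.2, -0.3]
opening: 0.0002
```

```bash
python3 go.py 0.587 -0.077 0.0445;python3 go.py 0.6005 0.09 0.0445
```

```text
t 15.4 pos [ 0.5888 -0.0775  0.0454] rot [ 3.141e+00 -1.000e-03 -7.400e-02] F [ 0.  -0.2 -0.3] op 0.0002
shift mm [-1.9 -0.4  0.9]
turn [ 0.    -0.001  0.004]
t 15.4 pos [ 0.5888 -0.0775  0.0454] rot [ 3.141e+00 -1.000e-03 -7.400e-02] F [ 0.  -0.2 -0.3] op 0.0002
shift mm [  -0.8 -167.9    0.8]
turn [ 0.    -0.001  0.004]
```

Request:
{"api": "move_arm", "payload": {
  "increments": [
    [0, 0, -6, 0.5, 0, 0, 0],
    [0, 0, -9, 0, 0, 0, 0],
    [0, 0, -10, 0, 0, 0, 0],
    [0, 0, -10, 0, 0, 0, 0],
    [0, 0, -10, 0, 0, 0, 0],
    [0, 0, -10, 0, 0, 0, 0],
    [0, 0, -10, 0, 0, 0, 0],
    [0, 0, -10, 0, 0, 0, 0],
    [0, 0, 0, 0, 0, 0, 0]
  ]
}}

```text
time: 16.52
tool_pos: [0.5951, 0.0037, 0.0454]
tool_rot: [3.141, -0.002, -0.073]
contact_force: [-0.3, 0.0, -0.3]
opening: 0.0003
```

```bash
python3 go.py 0.6005 0.09 0.0445;python3 crop.py c10
```

```text
t 16.525 pos [0.5951 0.0037 0.0454] rot [ 3.141e+00 -2.000e-03 -7.300e-02] F [-0.3  0.  -0.3] op 0.0003
shift mm [ -0.9 -86.4   0.8]
turn [ 0.    -0.002  0.005]
```

View pics/c10.png

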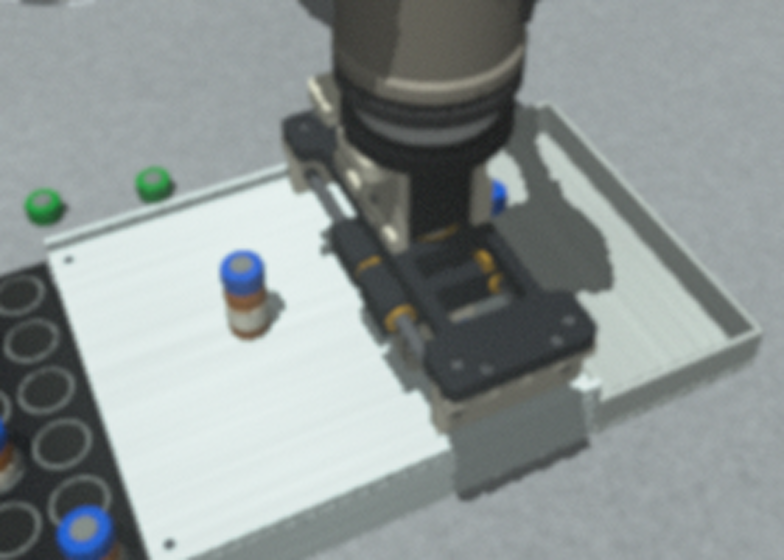

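Request:
{"api": "move_arm", "payload": {
  "increments": [
    [0, 0, -8, 0, 0, 0, 0],
    [0, 0, -10, 0, 0, 0, 0],
    [0, 0, -10, 0, 0, 0, 0],
    [0, 0, -10, 0, 0, 0, 0],
    [0, 0, -10, 0, 0, 0, 0],
    [0, 0, -10, 0, 0, 0, 0],
    [0, 0, -10, 0, 0, 0, 0],
    [0, 0, -10, 0, 0, 0, 0],
    [0, 0, -10, 0, 0, 0, 0],
    [0, 0, 0, 0, 0, 0, 0],
    [0, 0, 0, 0, 0, 0, 0]
  ]
}}

```text
time: 17.95
tool_pos: [0.602, 0.0972, 0.0453]
tool_rot: [3.141, -0.002, -0.073]
contact_force: [-0.1, -0.5, 0.9]
opening: 0.0007
```

```bash
python3 go.py 0.6005 0.095 0.0445;python3 crop.py c11
```

```text
t 17.95 pos [0.602  0.0972 0.0453] rot [ 3.141e+00 -2.000e-03 -7.300e-02] F [-0.1 -0.5  0.9] op 0.0007
shift mm [-1.4  2.3  0.8]
turn [ 0.    -0.002  0.005]
```

View pics/c11.png

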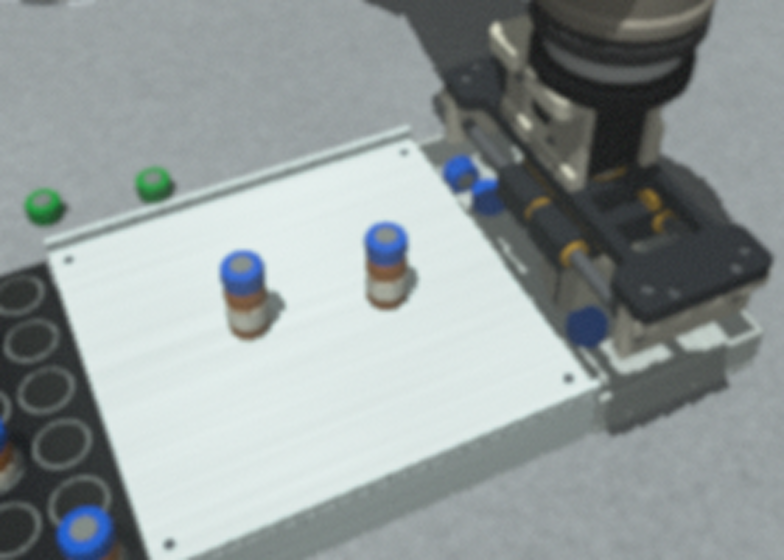

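Request:
{"api": "move_arm", "payload": {
  "increments": [
    [0, 0, 0, -20, 0, 0, 0],
    [0, 0, 0, -50, 0, 0, 0],
    [0, 0, 0, -50, 0, 0, 0],
    [0, -60, 0, -10, 0, 0, 0],
    [0, -60, 0, 0, 0, 0, 0],
    [0, -60, -20, 0, 0, 0, 0],
    [0, -20, -60, 0, 0, 0, 0],
    [0, 0, -60, 0, 0, 0, 0],
    [0, 0, -60, 0, 0, 0, 0],
    [0, 0, -60, 0, 0, 0, 0],
    [0, 0, 0, 0, 0, 0, 0],
    [0, 0, 0, 0, 0, 0, 0]
  ]
}}

```text
time: 19.5
tool_pos: [0.4208, 0.3724, 0.1796]
tool_rot: [3.141, -0.007, -0.084]
contact_force: [0.6, -0.3, 0.6]
opening: 0.0
```

```bash
python3 go.py; python3 crop.py c12
python3 - <<'E'
import cv2
from h import *
a=robot.read_camera('top')['img'][110:270,220:420,::-1];cv2.imwrite('pics/t12.png',cv2.resize(a,None,fx=3.6,fy=3.6,interpolation=2))
E
```

```text
t 19.5 pos [0.4208 0.3724 0.1796] rot [ 3.141 -0.007 -0.084] F [ 0.6 -0.3  0.6] op 0.0
```

View pics/c12.png

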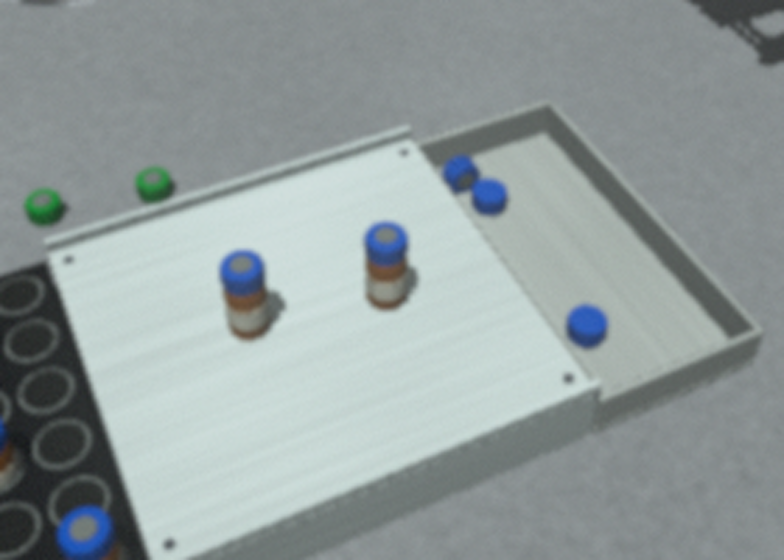

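View pics/t12.png

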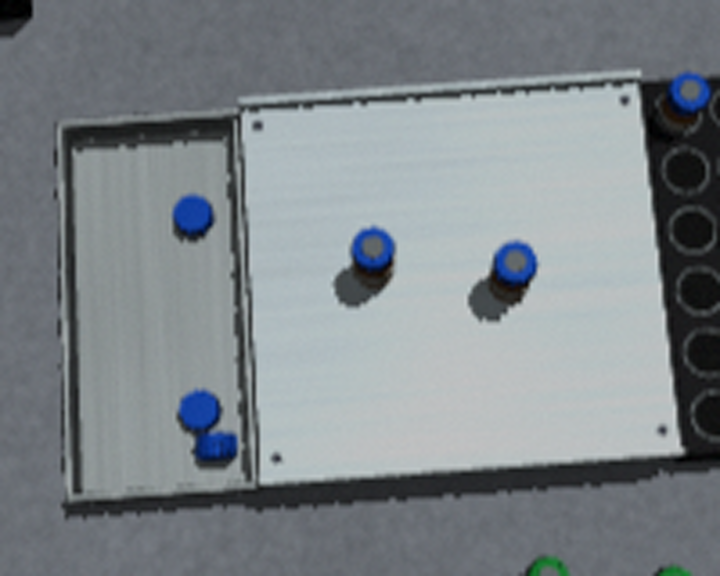

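All three caps are inside the tray: two flat, and one (B) on edge at top view (217,447). The vials look unchanged. I'll measure before handing in.

Run:
```python
from h import *
s,t=robot.read_camera('scene'),robot.read_camera('top')
f=lambda x,y:(180+x/2.8,130+y/2.8); g=lambda x,y:(220+x/3.6,110+y/3.6)
for n,a,b in(('A',(587,326),(193,216)),('C',(489,197),(199,411)),('B',(461,173),(217,447)),('vB',(386,244),(373,249)),('vA',(242,272),(515,264))):
    X,e=tri(t,g(*b),s,f(*a));print(n,np.round(X,4),round(e,4))
for c,d in(('s',s),('t',t)): print(c,[tuple(map(float,q[:2])) for q in tops(d['img']) if 180<q[0]<380 and q[1]>140])
```

```text
A [0.602  0.1136 0.0126] 0.0025
C [0.4822 0.1241 0.0125] 0.0018
B [0.4587 0.1161 0.0188] 0.0029
vB [0.5451 0.0104 0.0848] 0.0021
vA [ 0.525  -0.0658  0.0848] 0.0021
s [(209.5, 320.0), (266.0, 227.0), (317.5, 216.5), (353.5, 199.5), (344.0, 191.0)]
t [(277.5, 227.5), (362.5, 182.5), (323.0, 178.5), (273.0, 169.0)]
```

```bash
python3 -c "
from cell import robot
print(robot.observe()['qvel']);print(robot.hand_in())"
```

```text
[ 8.52092762e-04  7.04900209e-04 -3.27417862e-03  1.28551218e-03
 -6.22196131e-05  3.61906128e-04]
the job is handed in; nothing more can be done
None
```

I swept all three blue caps over the plate's open end into the tray with the fingers closed, one at a time. The job was handed in at about 20 s of the 54 s allowed; the hand-in reports no verdict.

**Caps:** in the last two-view measurement their centres were about 13, 13 and 19 mm above the bench, all inside the tray walls. Two lie flat. The third stands on edge against its neighbour, and it was in the same place in several earlier pictures.

**Vials:** both stand upright at the same pixels as at the start, so they have not moved.

**Arm:** it ended about 0.2 m beyond the tray and 0.18 m above the bench, touching nothing. The force readings stayed at noise level, about 1 N.

**What didn't agree exactly:** the two camera rays missed each other by 2–3 mm on the final points, in line with the calibration's stated accuracy of about 2 mm. I first triangulated the plate corners with the two views matched the wrong way round, so those numbers were nonsense. I re-matched them before the first move.

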